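Make up the press and oven repair kits

ROBOT

A 7-joint arm with a two-finger parallel gripper is mounted at the origin on the work surface. World frame = base frame: x ahead of the robot, y to its left, z up, the work surface at z = 0. Lengths are in m, angles in rad, forces in N, time in s.
With the tool pointing down it reaches from about 0.425 to 0.875 m from the base axis. Payload 4.7 kg.
Tool frame: the origin (TCP) lies at the very end of the fingers, on their centre line; the grasp point (between the pads) lies 19 mm behind it; z points along the fingers, y is the line along which they close (so a half turn about z gives the same grasp; the last joint's range is limited). The gripper opens to 87 mm and grips with 3 to 60 N. Pads are 19 mm wide; open, the fingers measure 117 mm over their backs; the gripper's body (75 mm by 190 mm) begins 51 mm behind the grasp point.
Start: joints at [1.327, 0.321, -0.07, 1.45, 0.023, 1.371, -0.057], TCP at [0.166, -0.629, 0.223] pointing down, gripper open.
Joint ranges: [-2.86, 2.86], [-0.3, 2.09], [-1.38, 1.24], [0.06, 2.45], [-1.56, 4.7], [0.09, 2.05], [-2.69, 2.69]. Speed limits (rad/s): [2.57, 2.57, 3.14, 3.14, 3.14, 3.14, 3.14].

INTERFACE

Orientations are given as a rotation vector (axis times angle).
In Python, from bench import ctrl, vision gives the robot as it stands.
- The arm moves only by the tool jog_arm, never from a script. Its argument "increments" is a list of rows, each an object of numbers: "tx", "ty", "tz": the shift along the tool's x, y, z in mm; "wx", "wy", "wz": the turn, a rotation vector about the tool's x, y, z in rad; "gripper": the opening, from 0 (shut) to 1 (fully open). In form: [{"tx": .., "ty": .., "tz": .., "wx": .., "wy": .., "wz": .., "gripper": ..}, ...]. A call has exactly 5 rows; each row is the pose to reach, as a shift and turn from the pose commanded when the call began, along the tool's axes at that moment; what a row does not reach only later rows make up. A row lasts 1/12 s, in which the tool goes at most 41.7 mm and 7.16 degrees, less where a joint would pass 70% of its speed; a pose out of reach is approached as far as the arm can. A call with a gripper value outside its range is refused whole. The fingers move at their own pace and stop on an object; "grip_force" is the grip in N (left out, the last holds). Time passes only in rows, so rows that repeat a pose let the fingers close, or fill a call up. It gives the time, the measured TCP pose, the force, the opening and the grip force at its end, in the units of the state.
- ctrl.get_state(): the state, without advancing time (a new reading comes with each control period).
- vision.get_image(name): name is "side" or "top"; returns a dict with "color" (420x560x3 uint8, blue, green, red), "fx", "fy", "cx", "cy" (pixels), "k1" (the pictures are not rectified: a ray, as slopes to the right and down, at radius r is drawn at 1 + k1 r^2 times it, then the intrinsics apply), "extrinsics" (4x4, takes a point from world to camera coordinates). Camera axes: x right, y down, z forward; pixel columns grow to the right and rows downward; lengths in m; the calibration is good to about 2 mm. A picture is of the moment at which its call begins. There is no depth.
- ctrl.close_job(): hands the job in; it is judged then, once.
Trained networks look in the newest picture that a camera, given by its name, has taken for a name from the list of things; names that differ only in an ending like _2 or _b are one class to them, and where a whole thing is asked for, a point or a joint stands for the part that bears it (a point fixed in the world has none). Each returns a list of dicts, best first, with "conf" (0 to 1); they miss things now and then, are a little off and sometimes report something else, mostly with a low value. They report only what shows in the picture. A call takes as long as a camera call.
- vision.spot_in(camera, thing): "bbox" ([left, top, right, bottom] in pixels, round what is visible of it).
The state is a dict: "time": time; "joint_positions": joint angles; "qd": joint speeds; "joint_torque": joint torques, N m; "position": TCP position; "tool_rot": TCP orientation; "ft_force": force on the tool from outside, world axes, zero at the start; "torque": the same for the moment, N m; "grip_width": opening from 0.0 (shut) to 1.0 (fully open); "grip_force": force on a finger pad.
Only numpy, scipy, OpenCV 4.12 (cv2) and the standard library are available. Lean on these libraries where they do the work, as an engineer would, in place of code of your own. Each camera call takes 0.05 s, during which the arm holds its last target. There are 200 camera calls.

TASK

Make up two repair kits from the spares on the brown board, one part to a compartment and each set down, not dropped. The three-compartment tray is the press kit: the long link lying flat in the long compartment, and the long bolt (standing on its head) and the large foot (stud up) in the two short ones, either way round; the two-compartment tray is the oven kit: the control knob and the small foot (stud up), either way round. Leave the short link and the short bolt where they are.

Things in the scene. Friction and masses are not known exactly. Their poses are not given: they have to be found in the camera images.
- press_tray: The press kit's tray: the large open stainless tray with three compartments, 153 mm long (x) by 177 mm wide (y), 14 mm high, 3 mm floor, walls and dividers; fixed on the bench at the left or the right of the spares, turned up to 0.6 rad. Origin: centre of its underside. One long compartment, clear 147 x 84 mm, runs along x with its centre at y = +43.5 mm; two short compartments, clear 72 (x) x 84 (y) mm, have their centres at x = -37.5 and +37.5 mm, y = -43.5 mm.
- oven_tray: The oven kit's tray: the smaller open stainless tray with two compartments, 153 mm long (x) by 90 mm wide (y), 14 mm high, 3 mm floor, walls and divider; fixed on the bench on the other side, turned up to 0.6 rad. Origin: centre of its underside. Its two compartments, clear 72 (x) x 84 (y) mm, have their centres at x = -37.5 and +37.5 mm, y = 0.
- long_link: The long press link: a flat dark steel dog-bone bar lying flat, 125 mm long along its x, 10 mm thick, with an eye of 32 mm outside and 16 mm hole diameter centred 46.5 mm either side of the middle; the straight bar between is 24 mm wide (y). About 0.2 kg. It starts on a flat brown board whose top is 3 mm above the bench. Origin: centre of its underside, z up.
- short_link: The short press link, of the same dark steel, thickness and eye size but only 80 mm long (eyes 24 mm either side of the middle). Not wanted, it stays where it lies. It starts on a flat brown board whose top is 3 mm above the bench. Origin: centre of its underside, z up.
- long_bolt: The long hexagon bolt, steel, standing on its head: head 30 mm across flats (35 mm across corners) and 13 mm high, above it a round shank 20 mm in diameter and 42 mm long; 55 mm tall in all. About 0.2 kg. It starts on a flat brown board whose top is 3 mm above the bench. Origin: centre of its underside, z up.
- short_bolt: The short hexagon bolt, same head and shank diameter, standing on its head, but the shank is only 17 mm long; 30 mm tall in all. Not wanted, it stays where it stands. It starts on a flat brown board whose top is 3 mm above the bench. Origin: centre of its underside, z up.
- large_foot: The large machine foot: a black rubber cylinder, 50 mm in diameter and 32 mm high, with a threaded steel stud 10 mm in diameter standing up 22 mm from the middle of its top; 54 mm tall in all. About 0.12 kg. It starts on a flat brown board whose top is 3 mm above the bench. Origin: centre of its underside, z up.
- small_foot: The small machine foot: the same form, rubber 30 mm in diameter and 22 mm high, with a stud 8 mm in diameter standing up 18 mm; 40 mm tall in all. About 0.04 kg. It starts on a flat brown board whose top is 3 mm above the bench. Origin: centre of its underside, z up.
- knob: The oven's control knob, plain aluminium, standing on its flange: flange 40 mm in diameter and 8 mm high, above it a round grip 28 mm in diameter and 24 mm high with a dark pointer line on top; 32 mm tall in all. About 0.06 kg. It starts on a flat brown board whose top is 3 mm above the bench. Origin: centre of its underside, z up.

How it is judged:
At the end, for the whole second after the job is handed in: Each of the five named parts rests on the floor of its own compartment of its tray (underside within 4 mm of the floor, upright or flat within 0.08 rad), one part to a compartment, all released and at rest; the short link and the short bolt less than 25 mm from their start and not tipped (x of long_link in the frame of press_tray between -0.015 and 0.015 m and y of long_link in the frame of press_tray between 0.0135 and 0.0735 m and z of long_link in the frame of press_tray between -0.001 and 0.007 m and (((x of long_bolt in the frame of press_tray between 0.0135 and 0.0615 m and y of long_bolt in the frame of press_tray between -0.0735 and -0.0135 m and z of long_bolt in the frame of press_tray between -0.001 and 0.007 m) and (x of large_foot in the frame of press_tray between -0.0515 and -0.0235 m and y of large_foot in the frame of press_tray between -0.0635 and -0.0235 m and z of large_foot in the frame of press_tray between -0.001 and 0.007 m)) or ((x of long_bolt in the frame of press_tray between -0.0615 and -0.0135 m and y of long_bolt in the frame of press_tray between -0.0735 and -0.0135 m and z of long_bolt in the frame of press_tray between -0.001 and 0.007 m) and (x of large_foot in the frame of press_tray between 0.0235 and 0.0515 m and y of large_foot in the frame of press_tray between -0.0635 and -0.0235 m and z of large_foot in the frame of press_tray between -0.001 and 0.007 m))) and (((x of knob in the frame of oven_tray between 0.0185 and 0.0565 m and y of knob in the frame of oven_tray between -0.025 and 0.025 m and z of knob in the frame of oven_tray between -0.001 and 0.007 m) and (x of small_foot in the frame of oven_tray between -0.0615 and -0.0135 m and y of small_foot in the frame of oven_tray between -0.03 and 0.03 m and z of small_foot in the frame of oven_tray between -0.001 and 0.007 m)) or ((x of knob in the frame of oven_tray between -0.0565 and -0.0185 m and y of knob in the frame of oven_tray between -0.025 and 0.025 m and z of knob in the frame of oven_tray between -0.001 and 0.007 m) and (x of small_foot in the frame of oven_tray between 0.0135 and 0.0615 m and y of small_foot in the frame of oven_tray between -0.03 and 0.03 m and z of small_foot in the frame of oven_tray between -0.001 and 0.007 m))) and angle between each of long_link, long_bolt, large_foot, knob, small_foot's own z axis and vertical below 0.08 rad and linear speed of each of long_link, long_bolt, large_foot, knob, small_foot below 0.02 m/s and angular speed of each of long_link, long_bolt, large_foot, knob, small_foot below 0.2 rad/s and distance of each of short_link, short_bolt from where it was at the start of the episode below 0.025 m and angle between each of short_link, short_bolt's own z axis and vertical below 0.1 rad); the robot touches nothing.
It fails at once if a wanted part is dropped or thrown: it falls out of the fingers faster than 0.8 m/s (a drop of more than about 3 cm) ((linear speed of long_link above 0.8 m/s and contact force between the fingers and long_link below 0.05 N) or (linear speed of long_bolt above 0.8 m/s and contact force between the fingers and long_bolt below 0.05 N) or (linear speed of large_foot above 0.8 m/s and contact force between the fingers and large_foot below 0.05 N) or (linear speed of knob above 0.8 m/s and contact force between the fingers and knob below 0.05 N) or (linear speed of small_foot above 0.8 m/s and contact force between the fingers and small_foot below 0.05 N)).
It fails at once if the short link or the short bolt is taken from its place or knocked more than 25 mm (distance of any of short_link, short_bolt from where it was at the start of the episode above 0.025 m).
It also fails if it takes over 120 s, if anything falls off the work surface, if the arm or the gripper's body presses on something with over 40 N, if the wrist force passes 120 N, or if a joint passes its speed limit or range.

## Working session

There is one attempt and no reset: what is moved stays moved. The work goes in short steps, Python scripts to look and compute and a tool call to move; the robot and the scene stay as the last step left them, time stands still between calls to the robot, and variables do not carry over. Pictures are saved under pics/ and viewed, at most 14 in all, crops included, and the job is handed in when it is done.

Besides the shell and the picture viewer there is one more tool, called after "Request:" in YAML: its name, and indented under it one key for each argument. jog_arm: Moves the arm, as the interface text tells. Its arguments: {"type":"object","properties":{"increments":{"type":"array"},"grip_force":{"type":"number"}},"required":["increments"]}

```bash
mkdir -p pics && python3 - <<'E'
from bench import ctrl, vision
import cv2
for n in("top","side"):
    d=vision.get_image(n); cv2.imwrite(f"pics/{n}0.png",d["color"])
    print(n,{k:(v.tolist() if hasattr(v,'tolist') else v) for k,v in d.items() if k!="color"})
    for t in "press_tray oven_tray long_link short_link long_bolt short_bolt large_foot small_foot knob".split():
        print(t,[( [round(x) for x in r["bbox"]],round(r["conf"],2)) for r in vision.spot_in(n,t)[:2]])
print(ctrl.get_state())
E
```

```text
top {'fx': 424.1052492923849, 'fy': 424.1052492923849, 'cx': 285.92853750327754, 'cy': 194.51401763216091, 'k1': -0.05203341401911019, 'extrinsics': [[-0.0010594739382725168, -0.9999751658150788, -0.006967443439299952, -0.011025636766175951], [-0.9853545068628762, 0.002231987782959492, -0.17050370680884092, 0.5898732201396908], [0.1705150237368913, 0.0066847575604835775, -0.9853324011197263, 0.9603636265657358], [0.0, 0.0, 0.0, 1.0]]}
press_tray [([382, 213, 461, 280], 0.66)]
oven_tray [([136, 214, 177, 276], 0.8)]
long_link [([270, 236, 289, 258], 0.73), ([313, 166, 342, 212], 0.55)]
short_link [([222, 166, 235, 199], 0.55)]
long_bolt []
short_bolt []
large_foot [([270, 236, 292, 258], 0.56), ([137, 213, 177, 276], 0.42)]
small_foot [([274, 194, 290, 211], 0.53)]
knob [([327, 241, 343, 260], 0.51)]
side {'fx': 406.94631991368874, 'fy': 406.94631991368874, 'cx': 273.5272095587169, 'cy': 206.19648553176032, 'k1': 0.021444408174265427, 'extrinsics': [[-0.9998638795266288, -0.009686039153263187, -0.013356760965171457, 0.5639250117066206], [0.0013619793366574445, 0.7583242977612763, -0.6
[... 580 characters left out ...]
rray([ 1.32707776,  0.32099032, -0.07011099,  1.45050933,  0.02261637,
        1.37079356, -0.05691338]), 'qd': array([ 2.65560102e-04, -7.05664922e-05,  8.05226039e-04,  1.40435943e-03,
       -2.36183435e-04,  1.25375005e-03,  1.31374233e-03]), 'joint_torque': array([ 6.08443906e-05, -4.91104245e+01, -4.03242884e-01, -3.12776685e+01,
       -6.38103113e-02,  3.36186332e-02,  2.48736745e-05]), 'position': array([ 0.16571305, -0.62854021,  0.22258822]), 'tool_rot': array([ 3.11542814e+00,  4.03877995e-01, -7.06596793e-05]), 'ft_force': array([ 0.29380387, -0.20573632, -0.26469895]), 'torque': array([ 0.00112926,  0.00518371, -0.04072977]), 'grip_force': 0.0, 'grip_width': 0.9981064875299452}
```

View pics/top0.png

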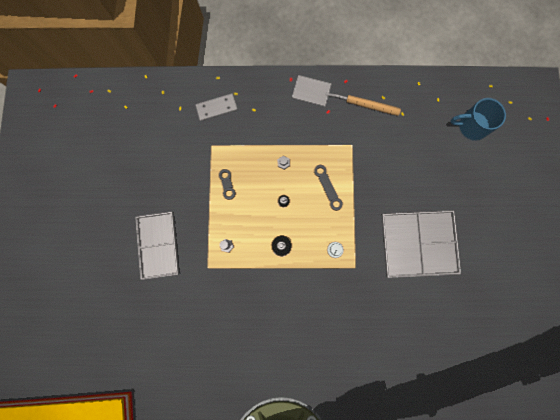

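View pics/side0.png

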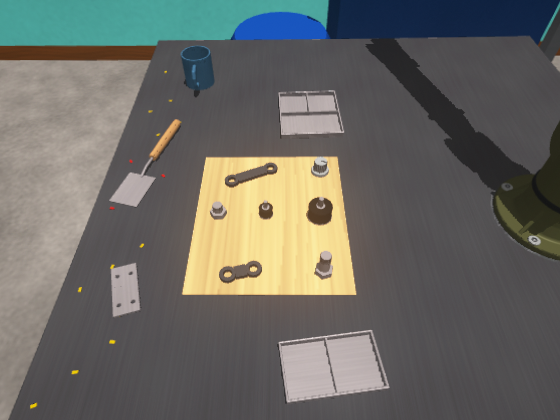

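```bash
cat > h.py <<'E'
import numpy as np,cv2
from bench import ctrl,vision
def world(d,uv,z):
    uv=np.atleast_2d(np.array(uv,float)); K=np.array([[d["fx"],0,d["cx"]],[0,d["fy"],d["cy"]],[0,0,1]])
    q=(uv-K[:2,2])/K[0,0]; s=q.copy()
    for _ in range(20): s=q/(1+d["k1"]*(s**2).sum(1,keepdims=True))
    E=np.array(d["extrinsics"]); R,t=E[:3,:3],E[:3,3]; c=-R.T@t
    r=np.c_[s,np.ones(len(s))]@R; return c+r*((z-c[2])/r[:,2])[:,None]
def pix(d,P):
    E=np.array(d["extrinsics"]); p=np.atleast_2d(P)@E[:3,:3].T+E[:3,3]; s=p[:,:2]/p[:,2:]
    s=s*(1+d["k1"]*(s**2).sum(1,keepdims=True)); return s*d["fx"]+[d["cx"],d["cy"]]
E
python3 - <<'E'
from h import *
d=vision.get_image("top"); im=d["color"]
cv2.imwrite("pics/c.png",cv2.resize(im[142:272,205:358],None,fx=4.5,fy=4.5,interpolation=cv2.INTER_CUBIC))
g=cv2.cvtColor(im,cv2.COLOR_BGR2GRAY)
for n,(a,b,c,e) in dict(press=(375,205,470,288),oven=(128,205,185,285)).items():
    m=(g[b:e,a:c]>95); v,u=np.nonzero(m); W=world(d,np.c_[u+a,v+b],0.012)[:,:2]
    print(n,m.sum(),cv2.minAreaRect((W*1000).astype(np.float32)),cv2.boxPoints(cv2.minAreaRect((W*1000).astype(np.float32))).round(0).tolist())
s=vision.get_image("side"); 
cv2.imwrite("pics/s.png",cv2.resize(s["color"][150:300,180:360],None,fx=4,fy=4,interpolation=cv2.INTER_CUBIC))
E
```

```text
press 4610 ((475.7867431640625, -341.01116943359375), (157.57081604003906, 180.12388610839844), 2.386993646621704) [[393.0, -254.0], [401.0, -434.0], [558.0, -428.0], [551.0, -248.0]]
oven 2334 ((472.7819519042969, 306.67071533203125), (157.34295654296875, 93.28272247314453), 7.734716892242432) [[389.0, 342.0], [401.0, 250.0], [557.0, 271.0], [544.0, 363.0]]
```

View pics/c.png

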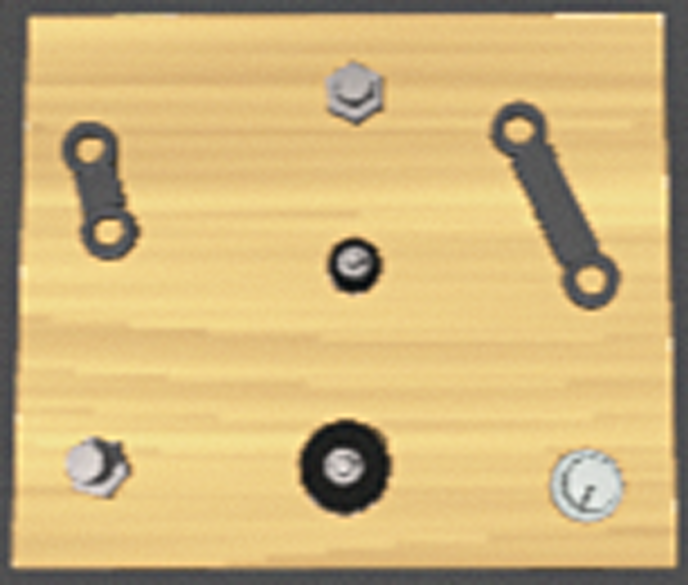

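View pics/s.png

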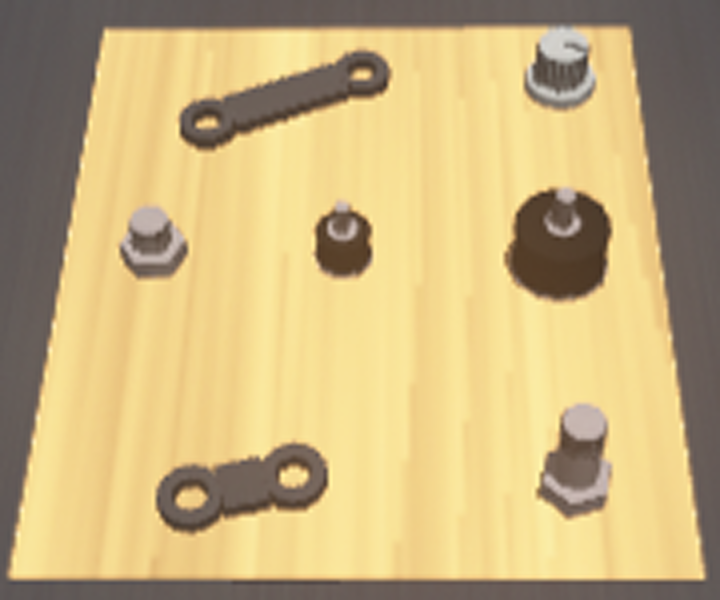

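```bash
python3 - <<'E'
from h import *
t=vision.get_image("top"); s=vision.get_image("side")
pt=lambda p:(np.array(p)+.5)/4.5-.5+[205,142]
ps=lambda p:(np.array(p)+.5)/4-.5+[180,150]
for n,z,a,b in [("lbolt",.058,(90,462),(584,420)),("lfoot stud",.057,(343,462),(566,195)),("lfoot rub",.035,(345,466),None),("knob",.035,(588,484),(563,47)),("sfoot stud",.043,(356,260),(342,208)),("link1",.0115,(519,129),(208,120)),("link2",.0115,(592,281),(364,73)),("sbolt",.033,(352,85),(151,221)),("sl1",.0115,(90,148),(190,495)),("sl2",.0115,(109,232),(295,475))]:
    print(n,(world(t,pt(a),z)[0,:2]*1000).round(1), (world(s,ps(b),z)[0,:2]*1000).round(1) if b else "")
g=cv2.cvtColor(s["color"],cv2.COLOR_BGR2GRAY)
for n,(a,b,c,e) in dict(press=(272,85,350,142),oven=(270,322,395,412)).items():
    m=(g[b:e,a:c]>105); v,u=np.nonzero(m); W=world(s,np.c_[u+a,v+b],0.012)[:,:2]
    r=cv2.minAreaRect((W*1000).astype(np.float32)); print(n,m.sum(),r)
E
```

```text
lbolt [471.5 130.7] [471.  134.2]
lfoot stud [ 4.714e+02 -1.000e-01] [470.    1.7]
lfoot rub [470.5  -0.7] 
knob [ 460.8 -128.7] [ 461.4 -127.3]
sfoot stud [579.3  -6.6] [580.2  -2.3]
link1 [658.  -96.9] [657.2 -94.8]
link2 [ 572.4 -135.7] [ 571.7 -131.6]
sbolt [677.9  -4.4] [677.   -2.6]
sl1 [647.8 141.7] [647.  143.9]
sl2 [600.3 130.1] [599.6 133.3]
press 2263 ((474.5645751953125, -342.3386535644531), (155.74008178710938, 182.96803283691406), 2.4559669494628906)
oven 5813 ((470.9635314941406, 305.20428466796875), (155.58009338378906, 92.48157501220703), 7.985283374786377)
```

Request:
jog_arm:
  increments:
    - {"tx": 20,"ty": -13,"tz": 0,"wx": 0,"wy": 0,"wz": 0.06,"gripper": 1}
    - {"tx": 48,"ty": -32,"tz": 0,"wx": 0,"wy": 0,"wz": 0.12,"gripper": 1}
    - {"tx": 77,"ty": -52,"tz": 0,"wx": 0,"wy": 0,"wz": 0.18,"gripper": 1}
    - {"tx": 106,"ty": -72,"tz": 0,"wx": 0,"wy": 0,"wz": 0.23,"gripper": 1}
    - {"tx": 135,"ty": -91,"tz": 0,"wx": 0,"wy": 0,"wz": 0.258,"gripper": 1}
  grip_force: 30

```text
time: 1.62
position: [0.2739, -0.5048, 0.2227]
tool_rot: [3.141, -0.005, 0.0]
ft_force: [0.3, 0.3, 0.7]
grip_width: 1.005
grip_force: 0.0
```

Request:
jog_arm:
  increments:
    - {"tx": 25,"ty": -28,"tz": 0,"wx": 0,"wy": 0,"wz": 0,"gripper": 1}
    - {"tx": 50,"ty": -56,"tz": 0,"wx": 0,"wy": 0,"wz": 0,"gripper": 1}
    - {"tx": 75,"ty": -85,"tz": 0,"wx": 0,"wy": 0,"wz": 0,"gripper": 1}
    - {"tx": 100,"ty": -113,"tz": 0,"wx": 0,"wy": 0,"wz": 0,"gripper": 1}
    - {"tx": 125,"ty": -141,"tz": 0,"wx": 0,"wy": 0,"wz": 0,"gripper": 1}

```text
time: 2.03
position: [0.399, -0.3636, 0.2229]
tool_rot: [3.141, -0.0, 0.001]
ft_force: [1.2, -0.6, 0.6]
grip_width: 1.003
grip_force: 0.0
```

Request:
jog_arm:
  increments:
    - {"tx": 25,"ty": -28,"tz": 0,"wx": 0,"wy": 0,"wz": 0,"gripper": 1}
    - {"tx": 50,"ty": -56,"tz": 10,"wx": 0,"wy": 0,"wz": 0,"gripper": 1}
    - {"tx": 75,"ty": -85,"tz": 20,"wx": 0,"wy": 0,"wz": 0,"gripper": 1}
    - {"tx": 100,"ty": -113,"tz": 30,"wx": 0,"wy": 0,"wz": 0,"gripper": 1}
    - {"tx": 125,"ty": -141,"tz": 40,"wx": 0,"wy": 0,"wz": 0,"gripper": 1}

```text
time: 2.45
position: [0.5241, -0.2227, 0.1825]
tool_rot: [3.141, -0.001, 0.001]
ft_force: [-0.4, -0.1, 0.4]
grip_width: 1.002
grip_force: 0.0
```

Request:
jog_arm:
  increments:
    - {"tx": 20,"ty": -25,"tz": 20,"wx": 0,"wy": 0,"wz": -0.1,"gripper": 1}
    - {"tx": 45,"ty": -50,"tz": 40,"wx": 0,"wy": 0,"wz": -0.2,"gripper": 1}
    - {"tx": 70,"ty": -80,"tz": 60,"wx": 0,"wy": 0,"wz": -0.3,"gripper": 0.8}
    - {"tx": 92,"ty": -109,"tz": 80,"wx": 0,"wy": 0,"wz": -0.41,"gripper": 0.7}
    - {"tx": 92,"ty": -109,"tz": 80,"wx": 0,"wy": 0,"wz": -0.415,"gripper": 0.7}

```text
time: 2.87
position: [0.6161, -0.1054, 0.0984]
tool_rot: [-3.062, -0.667, 0.002]
ft_force: [-1.2, 1.6, 0.9]
grip_width: 0.855
grip_force: 0.0
```

Request:
jog_arm:
  increments:
    - {"tx": 0,"ty": 0,"tz": 20,"wx": 0,"wy": 0,"wz": 0,"gripper": 0.7}
    - {"tx": 0,"ty": 0,"tz": 45,"wx": 0,"wy": 0,"wz": 0,"gripper": 0.7}
    - {"tx": 0,"ty": 0,"tz": 65,"wx": 0,"wy": 0,"wz": 0,"gripper": 0.7}
    - {"tx": 0,"ty": 0,"tz": 75,"wx": 0,"wy": 0,"wz": 0,"gripper": 0.7}
    - {"tx": 0,"ty": 0,"tz": 75,"wx": 0,"wy": 0,"wz": 0,"gripper": 0.7}

```text
time: 3.28
position: [0.613, -0.1152, 0.0249]
tool_rot: [-3.072, -0.646, 0.007]
ft_force: [-0.5, 0.3, -0.0]
grip_width: 0.702
grip_force: 0.0
```

```bash
python3 - <<'E'
from h import *
s=ctrl.get_state(); print(s["position"],s["tool_rot"],2*np.arctan2(s["tool_rot"][1],s["tool_rot"][0]))
d=vision.get_image("side"); cv2.imwrite("pics/s2.png",cv2.resize(d["color"][110:230,180:340],None,fx=4,fy=4,interpolation=cv2.INTER_CUBIC))
E
```

```text
[ 0.61295041 -0.11519536  0.02491849] [-3.07248386 -0.64571578  0.00717381] -5.86889284006959
```

View pics/s2.png

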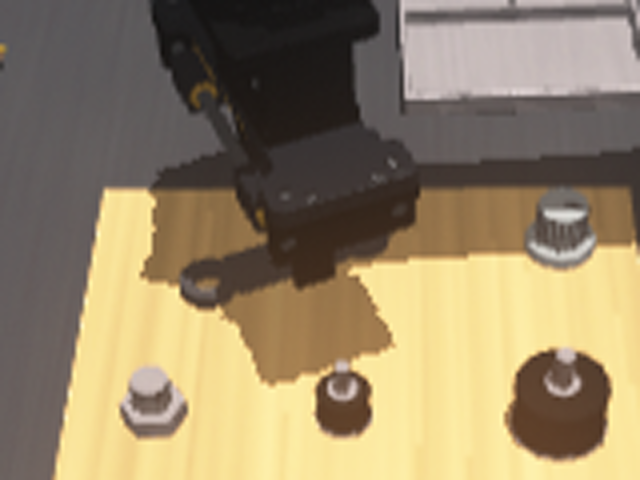

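The near finger (about 315,275 in the crop) stands over the link's middle, aligned across it; going down and closing.

Request:
jog_arm:
  increments:
    - {"tx": 2,"ty": 0,"tz": 10,"wx": 0,"wy": 0,"wz": 0,"gripper": 0.7}
    - {"tx": 2,"ty": 0,"tz": 18,"wx": 0,"wy": 0,"wz": 0,"gripper": 0.7}
    - {"tx": 2,"ty": 0,"tz": 21,"wx": 0,"wy": 0,"wz": 0,"gripper": 0.7}
    - {"tx": 2,"ty": 0,"tz": 21,"wx": 0,"wy": 0,"wz": 0,"gripper": 0.4}
    - {"tx": 2,"ty": 0,"tz": 21,"wx": 0,"wy": 0,"wz": 0,"gripper": 0.1}
  grip_force: 40

```text
time: 3.75
position: [0.617, -0.1144, 0.0066]
tool_rot: [3.074, 0.647, -0.0]
ft_force: [-0.1, -0.1, 0.2]
grip_width: 0.618
grip_force: 0.0
```

Request:
jog_arm:
  increments:
    - {"tx": 0,"ty": 0,"tz": 0,"wx": 0,"wy": 0,"wz": 0,"gripper": 0.1}
    - {"tx": 0,"ty": 0,"tz": 0,"wx": 0,"wy": 0,"wz": 0,"gripper": 0.1}
    - {"tx": 0,"ty": 0,"tz": 0,"wx": 0,"wy": 0,"wz": 0,"gripper": 0.1}
    - {"tx": 0,"ty": 0,"tz": 0,"wx": 0,"wy": 0,"wz": 0,"gripper": 0.1}
    - {"tx": 0,"ty": 0,"tz": 0,"wx": 0,"wy": 0,"wz": 0,"gripper": 0.1}

```text
time: 4.17
position: [0.6172, -0.1147, 0.0068]
tool_rot: [3.074, 0.647, 0.001]
ft_force: [0.4, -0.6, 0.8]
grip_width: 0.266
grip_force: 40.0
```

Request:
jog_arm:
  increments:
    - {"tx": 0,"ty": 0,"tz": -10,"wx": 0,"wy": 0,"wz": 0,"gripper": 0.1}
    - {"tx": 0,"ty": 0,"tz": -30,"wx": 0,"wy": 0,"wz": 0.09,"gripper": 0.1}
    - {"tx": 0,"ty": 0,"tz": -50,"wx": 0,"wy": 0,"wz": 0.18,"gripper": 0.1}
    - {"tx": 0,"ty": 0,"tz": -65,"wx": 0,"wy": 0,"wz": 0.28,"gripper": 0.1}
    - {"tx": 0,"ty": 0,"tz": -70,"wx": 0,"wy": 0,"wz": 0.374,"gripper": 0.1}

```text
time: 4.58
position: [0.6185, -0.1143, 0.0799]
tool_rot: [3.14, 0.057, 0.006]
ft_force: [0.5, -0.1, -1.2]
grip_width: 0.27
grip_force: 40.0
```

Request:
jog_arm:
  increments:
    - {"tx": -12,"ty": 15,"tz": 0,"wx": 0,"wy": 0,"wz": 0,"gripper": 0.1}
    - {"tx": -32,"ty": 40,"tz": 0,"wx": 0,"wy": 0,"wz": 0,"gripper": 0.1}
    - {"tx": -55,"ty": 70,"tz": 0,"wx": 0,"wy": 0,"wz": 0,"gripper": 0.1}
    - {"tx": -78,"ty": 100,"tz": 0,"wx": 0,"wy": 0,"wz": 0,"gripper": 0.1}
    - {"tx": -96,"ty": 122,"tz": 0,"wx": 0,"wy": 0,"wz": 0,"gripper": 0.1}

```text
time: 5.0
position: [0.5236, -0.2432, 0.0768]
tool_rot: [3.14, 0.061, -0.002]
ft_force: [-0.1, -1.5, -2.4]
grip_width: 0.267
grip_force: 40.0
```

Request:
jog_arm:
  increments:
    - {"tx": -16,"ty": 16,"tz": 0,"wx": 0,"wy": 0,"wz": 0,"gripper": 0.1}
    - {"tx": -36,"ty": 37,"tz": 5,"wx": 0,"wy": 0,"wz": 0,"gripper": 0.1}
    - {"tx": -49,"ty": 50,"tz": 20,"wx": 0,"wy": 0,"wz": 0,"gripper": 0.1}
    - {"tx": -53,"ty": 55,"tz": 35,"wx": 0,"wy": 0,"wz": 0,"gripper": 0.1}
    - {"tx": -53,"ty": 55,"tz": 40,"wx": 0,"wy": 0,"wz": 0,"gripper": 0.1}

```text
time: 5.42
position: [0.4718, -0.299, 0.0348]
tool_rot: [-3.14, -0.057, 0.006]
ft_force: [-1.2, 0.0, -2.6]
grip_width: 0.268
grip_force: 40.0
```

Request:
jog_arm:
  increments:
    - {"tx": 0,"ty": 0,"tz": 0,"wx": 0,"wy": 0,"wz": 0,"gripper": 0.1}
    - {"tx": 0,"ty": 0,"tz": 5,"wx": 0,"wy": 0,"wz": 0,"gripper": 0.1}
    - {"tx": 0,"ty": 0,"tz": 8,"wx": 0,"wy": 0,"wz": 0,"gripper": 0.1}
    - {"tx": 0,"ty": 0,"tz": 8,"wx": 0,"wy": 0,"wz": 0,"gripper": 0.1}
    - {"tx": 0,"ty": 0,"tz": 8,"wx": 0,"wy": 0,"wz": 0,"gripper": 0.1}

```text
time: 5.83
position: [0.476, -0.2966, 0.0289]
tool_rot: [3.141, 0.067, 0.001]
ft_force: [-0.0, 1.2, -2.0]
grip_width: 0.272
grip_force: 40.0
```

```bash
python3 - <<'E'
from h import *
d=vision.get_image("side"); cv2.imwrite("pics/s3.png",cv2.resize(d["color"][50:190,220:390],None,fx=4,fy=4,interpolation=cv2.INTER_CUBIC))
E
```

```text
(no output)
```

View pics/s3.png

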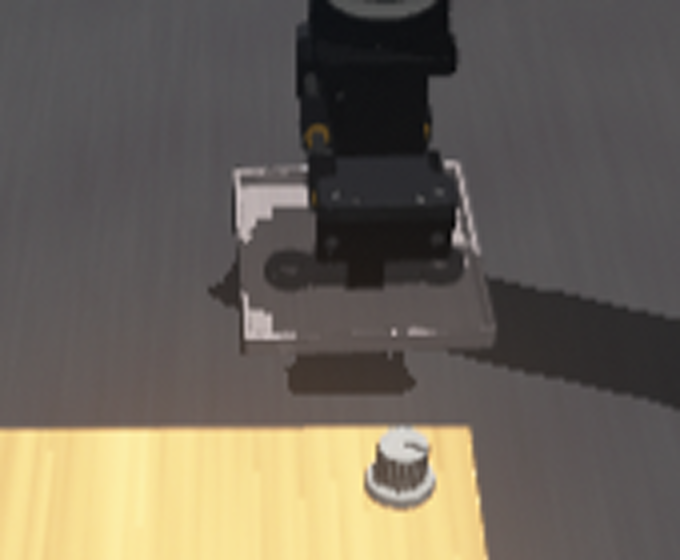

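The link (265–465, 270 in the crop) hangs inside the long compartment (245–490); lowering it.

Request:
jog_arm:
  increments:
    - {"tx": 0,"ty": 0,"tz": 6,"wx": 0,"wy": 0,"wz": 0,"gripper": 0.1}
    - {"tx": 0,"ty": 0,"tz": 12,"wx": 0,"wy": 0,"wz": 0,"gripper": 0.1}
    - {"tx": 0,"ty": 0,"tz": 17,"wx": 0,"wy": 0,"wz": 0,"gripper": 0.1}
    - {"tx": 0,"ty": 0,"tz": 20,"wx": 0,"wy": 0,"wz": 0,"gripper": 0.1}
    - {"tx": 0,"ty": 0,"tz": 21,"wx": 0,"wy": 0,"wz": 0,"gripper": 0.1}

```text
time: 6.3
position: [0.4745, -0.2969, 0.0067]
tool_rot: [-3.14, -0.064, 0.003]
ft_force: [-2.7, 1.6, 3.4]
grip_width: 0.268
grip_force: 40.0
```

Request:
jog_arm:
  increments:
    - {"tx": 0,"ty": 0,"tz": 0,"wx": 0,"wy": 0,"wz": 0,"gripper": 0.1}
    - {"tx": 0,"ty": 0,"tz": 1,"wx": 0,"wy": 0,"wz": 0,"gripper": 0.1}
    - {"tx": 0,"ty": 0,"tz": 1,"wx": 0,"wy": 0,"wz": 0,"gripper": 0.1}
    - {"tx": 0,"ty": 0,"tz": 1,"wx": 0,"wy": 0,"wz": 0,"gripper": 0.45}
    - {"tx": 0,"ty": 0,"tz": 1,"wx": 0,"wy": 0,"wz": 0,"gripper": 0.45}

```text
time: 6.72
position: [0.4757, -0.2976, 0.007]
tool_rot: [3.14, 0.064, 0.001]
ft_force: [0.5, -0.0, 0.9]
grip_width: 0.35
grip_force: 0.0
```

Request:
jog_arm:
  increments:
    - {"tx": 0,"ty": 0,"tz": 0,"wx": 0,"wy": 0,"wz": 0,"gripper": 0.45}
    - {"tx": 0,"ty": 0,"tz": 0,"wx": 0,"wy": 0,"wz": 0,"gripper": 0.45}
    - {"tx": 0,"ty": 0,"tz": -10,"wx": 0,"wy": 0,"wz": 0,"gripper": 0.45}
    - {"tx": 0,"ty": 0,"tz": -40,"wx": 0,"wy": 0,"wz": 0,"gripper": 0.45}
    - {"tx": 0,"ty": 0,"tz": -80,"wx": 0,"wy": 0,"wz": 0,"gripper": 0.6}

```text
time: 7.13
position: [0.4729, -0.2959, 0.085]
tool_rot: [-3.137, -0.064, 0.008]
ft_force: [0.9, -0.5, 0.7]
grip_width: 0.476
grip_force: 0.0
```

Request:
jog_arm:
  increments:
    - {"tx": -1,"ty": -25,"tz": 0,"wx": 0,"wy": 0,"wz": 0,"gripper": 0.6}
    - {"tx": -3,"ty": -65,"tz": 0,"wx": 0,"wy": 0,"wz": 0,"gripper": 0.6}
    - {"tx": -5,"ty": -105,"tz": 0,"wx": 0,"wy": 0,"wz": 0,"gripper": 0.6}
    - {"tx": -7,"ty": -145,"tz": 0,"wx": 0,"wy": 0,"wz": 0,"gripper": 0.6}
    - {"tx": -8,"ty": -170,"tz": 0,"wx": 0,"wy": 0,"wz": 0,"gripper": 0.6}

```text
time: 7.55
position: [0.4601, -0.1236, 0.0874]
tool_rot: [-3.141, -0.07, -0.001]
ft_force: [0.4, -0.2, 0.5]
grip_width: 0.597
grip_force: 0.0
```

Request:
jog_arm:
  increments:
    - {"tx": 0,"ty": 0,"tz": 10,"wx": 0,"wy": 0,"wz": 0,"gripper": 0.6}
    - {"tx": 0,"ty": 0,"tz": 35,"wx": 0,"wy": 0,"wz": 0,"gripper": 0.6}
    - {"tx": 0,"ty": 0,"tz": 58,"wx": 0,"wy": 0,"wz": 0,"gripper": 0.6}
    - {"tx": 0,"ty": 0,"tz": 68,"wx": 0,"wy": 0,"wz": 0,"gripper": 0.6}
    - {"tx": 0,"ty": 0,"tz": 68,"wx": 0,"wy": 0,"wz": 0,"gripper": 0.6}
  grip_force: 25

```text
time: 7.97
position: [0.4584, -0.1276, 0.0167]
tool_rot: [-3.139, -0.064, 0.006]
ft_force: [-0.7, 0.6, 0.4]
grip_width: 0.601
grip_force: 0.0
```

Request:
jog_arm:
  increments:
    - {"tx": 0,"ty": 0,"tz": 0,"wx": 0,"wy": 0,"wz": 0,"gripper": 0.1}
    - {"tx": 0,"ty": 0,"tz": 0,"wx": 0,"wy": 0,"wz": 0,"gripper": 0.1}
    - {"tx": 0,"ty": 0,"tz": 0,"wx": 0,"wy": 0,"wz": 0,"gripper": 0.1}
    - {"tx": 0,"ty": 0,"tz": 0,"wx": 0,"wy": 0,"wz": 0,"gripper": 0.1}
    - {"tx": 0,"ty": 0,"tz": 0,"wx": 0,"wy": 0,"wz": 0,"gripper": 0.1}

```text
time: 8.38
position: [0.4611, -0.1284, 0.0195]
tool_rot: [3.14, 0.064, 0.003]
ft_force: [-0.6, -0.3, 3.7]
grip_width: 0.314
grip_force: 25.1
```

Request:
jog_arm:
  increments:
    - {"tx": 0,"ty": 0,"tz": -10,"wx": 0,"wy": 0,"wz": 0,"gripper": 0.1}
    - {"tx": 0,"ty": 0,"tz": -35,"wx": 0,"wy": 0,"wz": 0,"gripper": 0.1}
    - {"tx": 0,"ty": 0,"tz": -65,"wx": 0,"wy": 0,"wz": 0,"gripper": 0.1}
    - {"tx": 0,"ty": -15,"tz": -82,"wx": 0,"wy": 0,"wz": 0,"gripper": 0.1}
    - {"tx": 4,"ty": -40,"tz": -90,"wx": 0,"wy": 0,"wz": 0,"gripper": 0.1}

```text
time: 8.8
position: [0.464, -0.0902, 0.1121]
tool_rot: [3.138, 0.056, 0.007]
ft_force: [0.1, 0.2, -1.4]
grip_width: 0.314
grip_force: 25.0
```

Request:
jog_arm:
  increments:
    - {"tx": 4,"ty": -32,"tz": 0,"wx": 0,"wy": 0,"wz": 0,"gripper": 0.1}
    - {"tx": 8,"ty": -66,"tz": 0,"wx": 0,"wy": 0,"wz": -0.02,"gripper": 0.1}
    - {"tx": 12,"ty": -102,"tz": 0,"wx": 0,"wy": 0,"wz": -0.05,"gripper": 0.1}
    - {"tx": 14,"ty": -138,"tz": 0,"wx": 0,"wy": 0,"wz": -0.08,"gripper": 0.1}
    - {"tx": 14,"ty": -174,"tz": 0,"wx": 0,"wy": 0,"wz": -0.095,"gripper": 0.1}

```text
time: 9.22
position: [0.4698, 0.0885, 0.1096]
tool_rot: [3.134, 0.215, 0.002]
ft_force: [1.3, -0.8, -0.2]
grip_width: 0.313
grip_force: 25.0
```

Request:
jog_arm:
  increments:
    - {"tx": 0,"ty": -35,"tz": 0,"wx": 0,"wy": 0,"wz": 0,"gripper": 0.1}
    - {"tx": -1,"ty": -70,"tz": 0,"wx": 0,"wy": 0,"wz": 0,"gripper": 0.1}
    - {"tx": -3,"ty": -105,"tz": 0,"wx": 0,"wy": 0,"wz": 0,"gripper": 0.1}
    - {"tx": -4,"ty": -140,"tz": 0,"wx": 0,"wy": 0,"wz": 0,"gripper": 0.1}
    - {"tx": -5,"ty": -172,"tz": 5,"wx": 0,"wy": 0,"wz": 0,"gripper": 0.1}

```text
time: 9.63
position: [0.4413, 0.259, 0.1052]
tool_rot: [-3.134, -0.214, -0.004]
ft_force: [0.6, 1.0, -0.7]
grip_width: 0.312
grip_force: 25.0
```

Request:
jog_arm:
  increments:
    - {"tx": 0,"ty": -25,"tz": 5,"wx": 0,"wy": 0,"wz": 0,"gripper": 0.1}
    - {"tx": -1,"ty": -38,"tz": 15,"wx": 0,"wy": 0,"wz": 0,"gripper": 0.1}
    - {"tx": -1,"ty": -45,"tz": 35,"wx": 0,"wy": 0,"wz": 0,"gripper": 0.1}
    - {"tx": -1,"ty": -45,"tz": 52,"wx": 0,"wy": 0,"wz": 0,"gripper": 0.1}
    - {"tx": -1,"ty": -45,"tz": 60,"wx": 0,"wy": 0,"wz": 0,"gripper": 0.1}

```text
time: 10.05
position: [0.4329, 0.3008, 0.0422]
tool_rot: [3.133, 0.215, -0.004]
ft_force: [-0.6, -1.2, 0.1]
grip_width: 0.316
grip_force: 25.0
```

Request:
jog_arm:
  increments:
    - {"tx": 0,"ty": 0,"tz": 5,"wx": 0,"wy": 0,"wz": 0,"gripper": 0.1}
    - {"tx": 0,"ty": 0,"tz": 12,"wx": 0,"wy": 0,"wz": 0,"gripper": 0.1}
    - {"tx": 0,"ty": 0,"tz": 18,"wx": 0,"wy": 0,"wz": 0,"gripper": 0.1}
    - {"tx": 0,"ty": 0,"tz": 21,"wx": 0,"wy": 0,"wz": 0,"gripper": 0.1}
    - {"tx": 0,"ty": 0,"tz": 22,"wx": 0,"wy": 0,"wz": 0,"gripper": 0.1}

```text
time: 10.47
position: [0.4344, 0.3006, 0.0214]
tool_rot: [3.134, 0.212, -0.0]
ft_force: [0.1, -0.0, -0.8]
grip_width: 0.314
grip_force: 25.0
```

Request:
jog_arm:
  increments:
    - {"tx": 0,"ty": 0,"tz": 1,"wx": 0,"wy": 0,"wz": 0,"gripper": 0.1}
    - {"tx": 0,"ty": 0,"tz": 2,"wx": 0,"wy": 0,"wz": 0,"gripper": 0.1}
    - {"tx": 0,"ty": 0,"tz": 2.5,"wx": 0,"wy": 0,"wz": 0,"gripper": 0.1}
    - {"tx": 0,"ty": 0,"tz": 2.5,"wx": 0,"wy": 0,"wz": 0,"gripper": 0.1}
    - {"tx": 0,"ty": 0,"tz": 2.5,"wx": 0,"wy": 0,"wz": 0,"gripper": 0.1}

```text
time: 10.88
position: [0.4346, 0.3011, 0.0195]
tool_rot: [3.134, 0.213, 0.001]
ft_force: [-0.8, -1.5, 4.3]
grip_width: 0.309
grip_force: 25.0
```

Request:
jog_arm:
  increments:
    - {"tx": 0,"ty": 0,"tz": 0,"wx": 0,"wy": 0,"wz": 0,"gripper": 0.55}
    - {"tx": 0,"ty": 0,"tz": 0,"wx": 0,"wy": 0,"wz": 0,"gripper": 0.55}
    - {"tx": 0,"ty": 0,"tz": 0,"wx": 0,"wy": 0,"wz": 0,"gripper": 0.55}
    - {"tx": 0,"ty": 0,"tz": -20,"wx": 0,"wy": 0,"wz": 0,"gripper": 0.55}
    - {"tx": 0,"ty": 0,"tz": -50,"wx": 0,"wy": 0,"wz": 0,"gripper": 0.55}

```text
time: 11.3
position: [0.432, 0.2994, 0.0668]
tool_rot: [3.132, 0.213, -0.01]
ft_force: [-0.4, 0.7, 0.9]
grip_width: 0.532
grip_force: 0.0
```

Request:
jog_arm:
  increments:
    - {"tx": 5,"ty": 15,"tz": -30,"wx": 0,"wy": 0,"wz": 0,"gripper": 0.5}
    - {"tx": 15,"ty": 48,"tz": -45,"wx": 0,"wy": 0,"wz": 0,"gripper": 0.4}
    - {"tx": 27,"ty": 86,"tz": -45,"wx": 0,"wy": 0,"wz": 0,"gripper": 0.4}
    - {"tx": 39,"ty": 124,"tz": -45,"wx": 0,"wy": 0,"wz": 0,"gripper": 0.4}
    - {"tx": 51,"ty": 162,"tz": -45,"wx": 0,"wy": 0,"wz": 0,"gripper": 0.4}

```text
time: 11.72
position: [0.5075, 0.1458, 0.1146]
tool_rot: [3.134, 0.214, 0.003]
ft_force: [0.9, 0.4, 0.2]
grip_width: 0.412
grip_force: 0.0
```

Request:
jog_arm:
  increments:
    - {"tx": 12,"ty": 37,"tz": 0,"wx": 0,"wy": 0,"wz": 0,"gripper": 0.4}
    - {"tx": 24,"ty": 75,"tz": 0,"wx": 0,"wy": 0,"wz": 0,"gripper": 0.4}
    - {"tx": 36,"ty": 113,"tz": 0,"wx": 0,"wy": 0,"wz": 0,"gripper": 0.4}
    - {"tx": 46,"ty": 145,"tz": 10,"wx": 0,"wy": 0,"wz": 0,"gripper": 0.4}
    - {"tx": 51,"ty": 160,"tz": 30,"wx": 0,"wy": 0,"wz": 0,"gripper": 0.4}

```text
time: 12.13
position: [0.5826, -0.0107, 0.0856]
tool_rot: [3.132, 0.202, 0.009]
ft_force: [0.7, -1.3, 0.0]
grip_width: 0.401
grip_force: 0.0
```

Request:
jog_arm:
  increments:
    - {"tx": 0,"ty": 0,"tz": 15,"wx": 0,"wy": 0,"wz": 0,"gripper": 0.4}
    - {"tx": 0,"ty": 0,"tz": 27,"wx": 0,"wy": 0,"wz": 0,"gripper": 0.4}
    - {"tx": 0,"ty": 0,"tz": 32,"wx": 0,"wy": 0,"wz": 0,"gripper": 0.4}
    - {"tx": 0,"ty": 0,"tz": 32,"wx": 0,"wy": 0,"wz": 0,"gripper": 0.4}
    - {"tx": 0,"ty": 0,"tz": 32,"wx": 0,"wy": 0,"wz": 0,"gripper": 0.4}

```text
time: 12.55
position: [0.5789, -0.003, 0.0524]
tool_rot: [-3.134, -0.216, -0.0]
ft_force: [0.4, -0.5, 0.7]
grip_width: 0.398
grip_force: 0.0
```

```bash
python3 - <<'E'
from h import *
d=vision.get_image("side"); cv2.imwrite("pics/s4.png",cv2.resize(d["color"][140:410,200:400],None,fx=2.2,fy=2.2,interpolation=cv2.INTER_CUBIC))
E
```

```text
(no output)
```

View pics/s4.png

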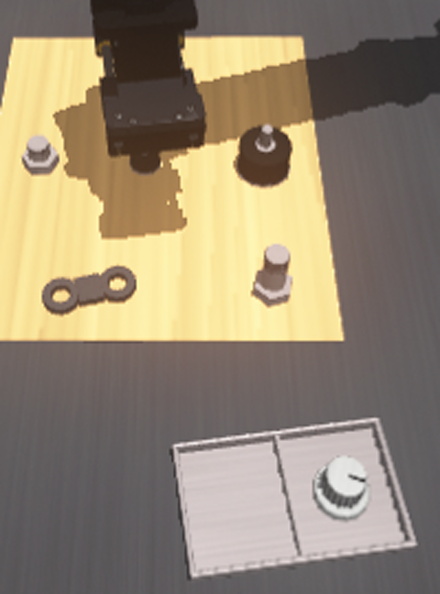

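The knob stands in the middle of the oven tray's right compartment (345,485); the fingers are over the small foot (145,160).

Request:
jog_arm:
  increments:
    - {"tx": 1,"ty": 0,"tz": 8,"wx": 0,"wy": 0,"wz": 0,"gripper": 0.4}
    - {"tx": 1,"ty": 0,"tz": 17,"wx": 0,"wy": 0,"wz": 0,"gripper": 0.4}
    - {"tx": 1,"ty": 0,"tz": 24,"wx": 0,"wy": 0,"wz": 0,"gripper": 0.4}
    - {"tx": 1,"ty": 0,"tz": 24,"wx": 0,"wy": 0,"wz": 0,"gripper": 0.4}
    - {"tx": 1,"ty": 0,"tz": 24,"wx": 0,"wy": 0,"wz": 0,"gripper": 0.2}
  grip_force: 20

```text
time: 13.02
position: [0.5792, -0.0041, 0.0272]
tool_rot: [-3.134, -0.213, 0.003]
ft_force: [-0.3, -0.1, 0.5]
grip_width: 0.374
grip_force: 0.0
```

Request:
jog_arm:
  increments:
    - {"tx": 0,"ty": 0,"tz": 0,"wx": 0,"wy": 0,"wz": 0,"gripper": 0}
    - {"tx": 0,"ty": 0,"tz": 0,"wx": 0,"wy": 0,"wz": 0,"gripper": 0}
    - {"tx": 0,"ty": 0,"tz": 0,"wx": 0,"wy": 0,"wz": 0,"gripper": 0}
    - {"tx": 0,"ty": 0,"tz": 0,"wx": 0,"wy": 0,"wz": 0,"gripper": 0}
    - {"tx": 0,"ty": 0,"tz": 0,"wx": 0,"wy": 0,"wz": 0,"gripper": 0}

```text
time: 13.43
position: [0.5801, -0.0042, 0.0282]
tool_rot: [3.134, 0.213, 0.001]
ft_force: [0.0, 0.6, -0.3]
grip_width: 0.08
grip_force: 20.0
```

Request:
jog_arm:
  increments:
    - {"tx": 0,"ty": 0,"tz": -8,"wx": 0,"wy": 0,"wz": 0,"gripper": 0}
    - {"tx": 0,"ty": 0,"tz": -28,"wx": 0,"wy": 0,"wz": 0,"gripper": 0}
    - {"tx": 0,"ty": 0,"tz": -55,"wx": 0,"wy": 0,"wz": 0,"gripper": 0}
    - {"tx": -1,"ty": -12,"tz": -76,"wx": 0,"wy": 0,"wz": 0,"gripper": 0}
    - {"tx": -3,"ty": -35,"tz": -85,"wx": 0,"wy": 0,"wz": 0,"gripper": 0}

```text
time: 13.85
position: [0.5748, 0.0272, 0.1167]
tool_rot: [3.133, 0.204, 0.008]
ft_force: [0.4, -0.5, 0.8]
grip_width: 0.077
grip_force: 20.0
```

Request:
jog_arm:
  increments:
    - {"tx": -2,"ty": -29,"tz": 0,"wx": 0,"wy": 0,"wz": 0,"gripper": 0}
    - {"tx": -5,"ty": -61,"tz": 0,"wx": 0,"wy": 0,"wz": 0,"gripper": 0}
    - {"tx": -8,"ty": -95,"tz": 0,"wx": 0,"wy": 0,"wz": 0,"gripper": 0}
    - {"tx": -11,"ty": -129,"tz": 0,"wx": 0,"wy": 0,"wz": 0,"gripper": 0}
    - {"tx": -14,"ty": -163,"tz": 0,"wx": 0,"wy": 0,"wz": 0,"gripper": 0}

```text
time: 14.27
position: [0.5359, 0.1911, 0.1139]
tool_rot: [3.134, 0.213, 0.002]
ft_force: [0.9, -0.5, -0.9]
grip_width: 0.08
grip_force: 20.0
```

Request:
jog_arm:
  increments:
    - {"tx": -3,"ty": -34,"tz": 0,"wx": 0,"wy": 0,"wz": 0,"gripper": 0}
    - {"tx": -6,"ty": -68,"tz": 0,"wx": 0,"wy": 0,"wz": 0,"gripper": 0}
    - {"tx": -8,"ty": -97,"tz": 0,"wx": 0,"wy": 0,"wz": 0,"gripper": 0}
    - {"tx": -10,"ty": -117,"tz": 5,"wx": 0,"wy": 0,"wz": 0,"gripper": 0}
    - {"tx": -10,"ty": -124,"tz": 20,"wx": 0,"wy": 0,"wz": 0,"gripper": 0}

```text
time: 14.68
position: [0.5089, 0.3171, 0.0956]
tool_rot: [-3.129, -0.222, -0.007]
ft_force: [0.2, 0.4, 0.3]
grip_width: 0.082
grip_force: 20.0
```

Request:
jog_arm:
  increments:
    - {"tx": 0,"ty": 0,"tz": 15,"wx": 0,"wy": 0,"wz": 0,"gripper": 0}
    - {"tx": 0,"ty": 0,"tz": 33,"wx": 0,"wy": 0,"wz": 0,"gripper": 0}
    - {"tx": 0,"ty": 0,"tz": 47,"wx": 0,"wy": 0,"wz": 0,"gripper": 0}
    - {"tx": 0,"ty": 0,"tz": 56,"wx": 0,"wy": 0,"wz": 0,"gripper": 0}
    - {"tx": 0,"ty": 0,"tz": 60,"wx": 0,"wy": 0,"wz": 0,"gripper": 0}

```text
time: 15.1
position: [0.509, 0.3095, 0.0309]
tool_rot: [3.133, 0.211, -0.004]
ft_force: [0.3, 0.1, -0.7]
grip_width: 0.08
grip_force: 20.0
```

Request:
jog_arm:
  increments:
    - {"tx": 0,"ty": 0,"tz": 1,"wx": 0,"wy": 0,"wz": 0,"gripper": 0}
    - {"tx": 0,"ty": 0,"tz": 3,"wx": 0,"wy": 0,"wz": 0,"gripper": 0}
    - {"tx": 0,"ty": 0,"tz": 4.5,"wx": 0,"wy": 0,"wz": 0,"gripper": 0}
    - {"tx": 0,"ty": 0,"tz": 5.5,"wx": 0,"wy": 0,"wz": 0,"gripper": 0}
    - {"tx": 0,"ty": 0,"tz": 5.5,"wx": 0,"wy": 0,"wz": 0,"gripper": 0}

```text
time: 15.52
position: [0.5101, 0.3114, 0.0281]
tool_rot: [-3.134, -0.213, -0.002]
ft_force: [-0.1, 1.0, -0.3]
grip_width: 0.077
grip_force: 20.0
```

Request:
jog_arm:
  increments:
    - {"tx": 0,"ty": 0,"tz": 0,"wx": 0,"wy": 0,"wz": 0,"gripper": 0}
    - {"tx": 0,"ty": 0,"tz": 0,"wx": 0,"wy": 0,"wz": 0,"gripper": 0.35}
    - {"tx": 0,"ty": 0,"tz": 0,"wx": 0,"wy": 0,"wz": 0,"gripper": 0.35}
    - {"tx": 0,"ty": 0,"tz": 0,"wx": 0,"wy": 0,"wz": 0,"gripper": 0.35}
    - {"tx": 0,"ty": 0,"tz": 0,"wx": 0,"wy": 0,"wz": 0,"gripper": 0.35}

```text
time: 15.93
position: [0.5096, 0.3113, 0.0275]
tool_rot: [3.134, 0.213, 0.0]
ft_force: [-0.4, 0.7, 0.4]
grip_width: 0.292
grip_force: 0.0
```

Request:
jog_arm:
  increments:
    - {"tx": 0,"ty": 0,"tz": -20,"wx": 0,"wy": 0,"wz": 0,"gripper": 0.35}
    - {"tx": 0,"ty": 0,"tz": -55,"wx": 0,"wy": 0,"wz": 0,"gripper": 0.5}
    - {"tx": -8,"ty": 20,"tz": -85,"wx": 0,"wy": 0,"wz": 0,"gripper": 0.5}
    - {"tx": -20,"ty": 55,"tz": -85,"wx": 0,"wy": 0,"wz": 0,"gripper": 0.5}
    - {"tx": -33,"ty": 92,"tz": -85,"wx": 0,"wy": 0,"wz": 0,"gripper": 0.5}

```text
time: 16.35
position: [0.4901, 0.2174, 0.1148]
tool_rot: [-3.132, -0.219, -0.007]
ft_force: [0.6, -1.3, -0.7]
grip_width: 0.485
grip_force: 0.0
```

Request:
jog_arm:
  increments:
    - {"tx": -13,"ty": 35,"tz": 0,"wx": 0,"wy": 0,"wz": 0.03,"gripper": 0.5}
    - {"tx": -24,"ty": 65,"tz": 0,"wx": 0,"wy": 0,"wz": 0.06,"gripper": 0.5}
    - {"tx": -29,"ty": 80,"tz": 0,"wx": 0,"wy": 0,"wz": 0.095,"gripper": 0.5}
    - {"tx": -29,"ty": 80,"tz": 10,"wx": 0,"wy": 0,"wz": 0.095,"gripper": 0.5}
    - {"tx": -29,"ty": 80,"tz": 30,"wx": 0,"wy": 0,"wz": 0.095,"gripper": 0.5}

```text
time: 16.77
position: [0.4739, 0.1326, 0.0843]
tool_rot: [-3.141, -0.061, -0.01]
ft_force: [0.8, 1.1, -0.1]
grip_width: 0.494
grip_force: 0.0
```

Request:
jog_arm:
  increments:
    - {"tx": 0,"ty": 0,"tz": 5,"wx": 0,"wy": 0,"wz": 0,"gripper": 0.5}
    - {"tx": 0,"ty": 0,"tz": 20,"wx": 0,"wy": 0,"wz": 0,"gripper": 0.5}
    - {"tx": 0,"ty": 0,"tz": 38,"wx": 0,"wy": 0,"wz": 0,"gripper": 0.5}
    - {"tx": 0,"ty": 0,"tz": 50,"wx": 0,"wy": 0,"wz": 0,"gripper": 0.5}
    - {"tx": 0,"ty": 0,"tz": 53,"wx": 0,"wy": 0,"wz": 0,"gripper": 0.5}
  grip_force: 40

```text
time: 17.18
position: [0.4697, 0.1336, 0.0274]
tool_rot: [-3.14, -0.068, 0.007]
ft_force: [-0.6, -0.3, -0.2]
grip_width: 0.496
grip_force: 0.0
```

Request:
jog_arm:
  increments:
    - {"tx": 0,"ty": 0,"tz": 0,"wx": 0,"wy": 0,"wz": 0,"gripper": 0.3}
    - {"tx": 0,"ty": 0,"tz": 0,"wx": 0,"wy": 0,"wz": 0,"gripper": 0.1}
    - {"tx": 0,"ty": 0,"tz": 0,"wx": 0,"wy": 0,"wz": 0,"gripper": 0.1}
    - {"tx": 0,"ty": 0,"tz": 0,"wx": 0,"wy": 0,"wz": 0,"gripper": 0.1}
    - {"tx": 0,"ty": 0,"tz": 0,"wx": 0,"wy": 0,"wz": 0,"gripper": 0.1}

```text
time: 17.6
position: [0.4721, 0.1327, 0.0303]
tool_rot: [-3.141, -0.064, -0.003]
ft_force: [1.1, -0.1, -0.8]
grip_width: 0.217
grip_force: 39.9
```

Request:
jog_arm:
  increments:
    - {"tx": 0,"ty": 0,"tz": -8,"wx": 0,"wy": 0,"wz": 0,"gripper": 0.1}
    - {"tx": 0,"ty": 0,"tz": -30,"wx": 0,"wy": 0,"wz": 0,"gripper": 0.1}
    - {"tx": 0,"ty": 0,"tz": -60,"wx": 0,"wy": 0,"wz": 0,"gripper": 0.1}
    - {"tx": 1,"ty": 10,"tz": -81,"wx": 0,"wy": 0,"wz": 0,"gripper": 0.1}
    - {"tx": 2,"ty": 35,"tz": -90,"wx": 0,"wy": 0,"wz": 0,"gripper": 0.1}

```text
time: 18.02
position: [0.4764, 0.1016, 0.1236]
tool_rot: [-3.138, -0.074, -0.009]
ft_force: [1.6, -0.4, -1.5]
grip_width: 0.221
grip_force: 39.9
```

Request:
jog_arm:
  increments:
    - {"tx": 1,"ty": 30,"tz": 0,"wx": 0,"wy": 0,"wz": 0,"gripper": 0.1}
    - {"tx": 2,"ty": 64,"tz": 0,"wx": 0,"wy": 0,"wz": 0,"gripper": 0.1}
    - {"tx": 4,"ty": 99,"tz": 0,"wx": 0,"wy": 0,"wz": 0,"gripper": 0.1}
    - {"tx": 6,"ty": 135,"tz": 0,"wx": 0,"wy": 0,"wz": 0,"gripper": 0.1}
    - {"tx": 8,"ty": 171,"tz": 0,"wx": 0,"wy": 0,"wz": 0,"gripper": 0.1}

```text
time: 18.43
position: [0.4896, -0.0747, 0.1204]
tool_rot: [3.14, 0.065, 0.001]
ft_force: [1.4, 0.1, -1.3]
grip_width: 0.216
grip_force: 39.9
```

Request:
jog_arm:
  increments:
    - {"tx": 1,"ty": 36,"tz": 0,"wx": 0,"wy": 0,"wz": 0,"gripper": 0.1}
    - {"tx": 3,"ty": 72,"tz": 0,"wx": 0,"wy": 0,"wz": 0,"gripper": 0.1}
    - {"tx": 4,"ty": 108,"tz": 0,"wx": 0,"wy": 0,"wz": 0,"gripper": 0.1}
    - {"tx": 6,"ty": 144,"tz": 0,"wx": 0,"wy": 0,"wz": 0,"gripper": 0.1}
    - {"tx": 7,"ty": 180,"tz": 0,"wx": 0,"wy": 0,"wz": 0,"gripper": 0.1}

```text
time: 18.85
position: [0.504, -0.2544, 0.1202]
tool_rot: [3.141, 0.064, 0.001]
ft_force: [-0.1, 0.0, -1.5]
grip_width: 0.216
grip_force: 39.9
```

Request:
jog_arm:
  increments:
    - {"tx": 1,"ty": 35,"tz": 0,"wx": 0,"wy": 0,"wz": 0,"gripper": 0.1}
    - {"tx": 2,"ty": 68,"tz": 0,"wx": 0,"wy": 0,"wz": 0,"gripper": 0.1}
    - {"tx": 3,"ty": 97,"tz": 0,"wx": 0,"wy": 0,"wz": 0,"gripper": 0.1}
    - {"tx": 4,"ty": 118,"tz": 5,"wx": 0,"wy": 0,"wz": 0,"gripper": 0.1}
    - {"tx": 4,"ty": 130,"tz": 20,"wx": 0,"wy": 0,"wz": 0,"gripper": 0.1}

```text
time: 19.27
position: [0.5139, -0.3874, 0.1021]
tool_rot: [3.137, 0.058, 0.006]
ft_force: [0.1, -0.1, -1.4]
grip_width: 0.217
grip_force: 39.9
```

Request:
jog_arm:
  increments:
    - {"tx": 0,"ty": 2,"tz": 15,"wx": 0,"wy": 0,"wz": 0,"gripper": 0.1}
    - {"tx": 0,"ty": 2,"tz": 33,"wx": 0,"wy": 0,"wz": 0,"gripper": 0.1}
    - {"tx": 0,"ty": 2,"tz": 48,"wx": 0,"wy": 0,"wz": 0,"gripper": 0.1}
    - {"tx": 0,"ty": 2,"tz": 58,"wx": 0,"wy": 0,"wz": 0,"gripper": 0.1}
    - {"tx": 0,"ty": 2,"tz": 62,"wx": 0,"wy": 0,"wz": 0,"gripper": 0.1}

```text
time: 19.68
position: [0.5124, -0.3836, 0.0359]
tool_rot: [-3.139, -0.064, 0.004]
ft_force: [0.2, 0.8, -1.1]
grip_width: 0.217
grip_force: 39.9
```

Request:
jog_arm:
  increments:
    - {"tx": 0,"ty": 0,"tz": 1,"wx": 0,"wy": 0,"wz": 0,"gripper": 0.1}
    - {"tx": 0,"ty": 0,"tz": 3,"wx": 0,"wy": 0,"wz": 0,"gripper": 0.1}
    - {"tx": 0,"ty": 0,"tz": 5.5,"wx": 0,"wy": 0,"wz": 0,"gripper": 0.1}
    - {"tx": 0,"ty": 0,"tz": 7.5,"wx": 0,"wy": 0,"wz": 0,"gripper": 0.1}
    - {"tx": 0,"ty": 0,"tz": 8.5,"wx": 0,"wy": 0,"wz": 0,"gripper": 0.1}

```text
time: 20.1
position: [0.5142, -0.3845, 0.0302]
tool_rot: [3.14, 0.064, 0.002]
ft_force: [-1.4, 1.3, 6.1]
grip_width: 0.221
grip_force: 39.9
```

Request:
jog_arm:
  increments:
    - {"tx": 0,"ty": 0,"tz": 0,"wx": 0,"wy": 0,"wz": 0,"gripper": 0.1}
    - {"tx": 0,"ty": 0,"tz": 0,"wx": 0,"wy": 0,"wz": 0,"gripper": 0.45}
    - {"tx": 0,"ty": 0,"tz": 0,"wx": 0,"wy": 0,"wz": 0,"gripper": 0.45}
    - {"tx": 0,"ty": 0,"tz": 0,"wx": 0,"wy": 0,"wz": 0,"gripper": 0.45}
    - {"tx": 0,"ty": 0,"tz": 0,"wx": 0,"wy": 0,"wz": 0,"gripper": 0.45}

```text
time: 20.52
position: [0.5135, -0.3844, 0.0289]
tool_rot: [3.141, 0.064, -0.0]
ft_force: [0.5, 0.5, -0.3]
grip_width: 0.415
grip_force: 0.0
```

Request:
jog_arm:
  increments:
    - {"tx": 0,"ty": 0,"tz": -20,"wx": 0,"wy": 0,"wz": 0,"gripper": 0.45}
    - {"tx": 0,"ty": 0,"tz": -50,"wx": 0,"wy": 0,"wz": 0,"gripper": 0.45}
    - {"tx": -1,"ty": -12,"tz": -80,"wx": 0,"wy": 0,"wz": 0,"gripper": 0.45}
    - {"tx": -3,"ty": -47,"tz": -80,"wx": 0,"wy": 0,"wz": 0,"gripper": 0.45}
    - {"tx": -6,"ty": -85,"tz": -80,"wx": 0,"wy": 0,"wz": 0,"gripper": 0.45}

```text
time: 20.93
position: [0.5052, -0.3017, 0.1114]
tool_rot: [3.138, 0.057, 0.007]
ft_force: [1.2, 0.2, -0.7]
grip_width: 0.45
grip_force: 0.0
```

Request:
jog_arm:
  increments:
    - {"tx": -3,"ty": -38,"tz": 0,"wx": 0,"wy": 0,"wz": 0,"gripper": 0.45}
    - {"tx": -5,"ty": -76,"tz": 0,"wx": 0,"wy": 0,"wz": 0,"gripper": 0.45}
    - {"tx": -8,"ty": -114,"tz": 0,"wx": 0,"wy": 0,"wz": 0,"gripper": 0.45}
    - {"tx": -11,"ty": -152,"tz": 0,"wx": 0,"wy": 0,"wz": 0,"gripper": 0.45}
    - {"tx": -14,"ty": -190,"tz": 0,"wx": 0,"wy": 0,"wz": 0,"gripper": 0.45}

```text
time: 21.35
position: [0.4819, -0.1087, 0.1091]
tool_rot: [3.14, 0.064, 0.001]
ft_force: [0.3, 1.0, 0.7]
grip_width: 0.45
grip_force: 0.0
```

Request:
jog_arm:
  increments:
    - {"tx": -3,"ty": -38,"tz": 0,"wx": 0,"wy": 0,"wz": 0,"gripper": 0.45}
    - {"tx": -5,"ty": -75,"tz": 0,"wx": 0,"wy": 0,"wz": 0,"gripper": 0.45}
    - {"tx": -7,"ty": -102,"tz": 0,"wx": 0,"wy": 0,"wz": 0,"gripper": 0.45}
    - {"tx": -7,"ty": -112,"tz": 8,"wx": 0,"wy": 0,"wz": 0,"gripper": 0.45}
    - {"tx": -7,"ty": -112,"tz": 25,"wx": 0,"wy": 0,"wz": 0,"gripper": 0.45}

```text
time: 21.77
position: [0.4725, 0.005, 0.0859]
tool_rot: [3.14, 0.073, 0.008]
ft_force: [0.7, -0.7, -0.8]
grip_width: 0.45
grip_force: 0.0
```

Request:
jog_arm:
  increments:
    - {"tx": 0,"ty": 0,"tz": 12,"wx": 0,"wy": 0,"wz": 0,"gripper": 0.45}
    - {"tx": 0,"ty": 0,"tz": 28,"wx": 0,"wy": 0,"wz": 0,"gripper": 0.45}
    - {"tx": 0,"ty": 0,"tz": 40,"wx": 0,"wy": 0,"wz": 0,"gripper": 0.45}
    - {"tx": 0,"ty": 0,"tz": 46,"wx": 0,"wy": 0,"wz": 0,"gripper": 0.45}
    - {"tx": 0,"ty": 0,"tz": 46,"wx": 0,"wy": 0,"wz": 0,"gripper": 0.35}
  grip_force: 30

```text
time: 22.18
position: [0.4696, 0.0013, 0.0367]
tool_rot: [-3.14, -0.064, 0.004]
ft_force: [-0.4, -0.1, -0.8]
grip_width: 0.426
grip_force: 0.0
```

Request:
jog_arm:
  increments:
    - {"tx": 0,"ty": 0,"tz": 0,"wx": 0,"wy": 0,"wz": 0,"gripper": 0.2}
    - {"tx": 0,"ty": 0,"tz": 0,"wx": 0,"wy": 0,"wz": 0,"gripper": 0}
    - {"tx": 0,"ty": 0,"tz": 0,"wx": 0,"wy": 0,"wz": 0,"gripper": 0}
    - {"tx": 0,"ty": 0,"tz": 0,"wx": 0,"wy": 0,"wz": 0,"gripper": 0}
    - {"tx": 0,"ty": 0,"tz": 0,"wx": 0,"wy": 0,"wz": 0,"gripper": 0}

```text
time: 22.6
position: [0.4712, 0.001, 0.0385]
tool_rot: [3.14, 0.064, 0.002]
ft_force: [1.0, -0.1, -1.2]
grip_width: 0.106
grip_force: 30.0
```

Request:
jog_arm:
  increments:
    - {"tx": 0,"ty": 0,"tz": -8,"wx": 0,"wy": 0,"wz": 0,"gripper": 0}
    - {"tx": 0,"ty": 0,"tz": -28,"wx": 0,"wy": 0,"wz": 0,"gripper": 0}
    - {"tx": 0,"ty": 0,"tz": -55,"wx": 0,"wy": 0,"wz": 0,"gripper": 0}
    - {"tx": 0,"ty": 10,"tz": -75,"wx": 0,"wy": 0,"wz": 0,"gripper": 0}
    - {"tx": 0,"ty": 32,"tz": -85,"wx": 0,"wy": 0,"wz": 0,"gripper": 0}

```text
time: 23.02
position: [0.4738, -0.0279, 0.1265]
tool_rot: [-3.141, -0.073, -0.007]
ft_force: [1.1, -0.6, -0.9]
grip_width: 0.102
grip_force: 30.0
```

Request:
jog_arm:
  increments:
    - {"tx": -3,"ty": 28,"tz": 0,"wx": 0,"wy": 0,"wz": 0,"gripper": 0}
    - {"tx": -7,"ty": 60,"tz": 0,"wx": 0,"wy": 0,"wz": 0,"gripper": 0}
    - {"tx": -11,"ty": 93,"tz": 0,"wx": 0,"wy": 0,"wz": 0,"gripper": 0}
    - {"tx": -16,"ty": 127,"tz": 0,"wx": 0,"wy": 0,"wz": 0,"gripper": 0}
    - {"tx": -21,"ty": 161,"tz": 0,"wx": 0,"wy": 0,"wz": 0,"gripper": 0}

```text
time: 23.43
position: [0.4574, -0.1938, 0.1238]
tool_rot: [3.14, 0.065, 0.001]
ft_force: [0.5, 0.2, -0.7]
grip_width: 0.098
grip_force: 30.0
```

Request:
jog_arm:
  increments:
    - {"tx": -5,"ty": 34,"tz": 0,"wx": 0,"wy": 0,"wz": 0,"gripper": 0}
    - {"tx": -10,"ty": 68,"tz": 0,"wx": 0,"wy": 0,"wz": 0,"gripper": 0}
    - {"tx": -15,"ty": 102,"tz": 0,"wx": 0,"wy": 0,"wz": 0,"gripper": 0}
    - {"tx": -20,"ty": 135,"tz": 0,"wx": 0,"wy": 0,"wz": 0,"gripper": 0}
    - {"tx": -24,"ty": 163,"tz": 0,"wx": 0,"wy": 0,"wz": 0,"gripper": 0}

```text
time: 23.85
position: [0.4394, -0.3589, 0.1237]
tool_rot: [3.14, 0.062, 0.0]
ft_force: [0.4, 0.6, 0.5]
grip_width: 0.105
grip_force: 30.0
```

Request:
jog_arm:
  increments:
    - {"tx": -2,"ty": 20,"tz": 0,"wx": 0,"wy": 0,"wz": 0,"gripper": 0}
    - {"tx": -3,"ty": 30,"tz": 8,"wx": 0,"wy": 0,"wz": 0,"gripper": 0}
    - {"tx": -3,"ty": 30,"tz": 25,"wx": 0,"wy": 0,"wz": 0,"gripper": 0}
    - {"tx": -3,"ty": 30,"tz": 42,"wx": 0,"wy": 0,"wz": 0,"gripper": 0}
    - {"tx": -3,"ty": 30,"tz": 50,"wx": 0,"wy": 0,"wz": 0,"gripper": 0}

```text
time: 24.27
position: [0.4377, -0.3844, 0.0706]
tool_rot: [-3.138, -0.065, 0.004]
ft_force: [-0.6, -0.2, -1.7]
grip_width: 0.1
grip_force: 30.0
```

```bash
python3 - <<'E'
from h import *
d=vision.get_image("side"); cv2.imwrite("pics/s5.png",cv2.resize(d["color"][20:200,220:420],None,fx=3.3,fy=3.3,interpolation=cv2.INTER_CUBIC))
E
```

```text
(no output)
```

View pics/s5.png

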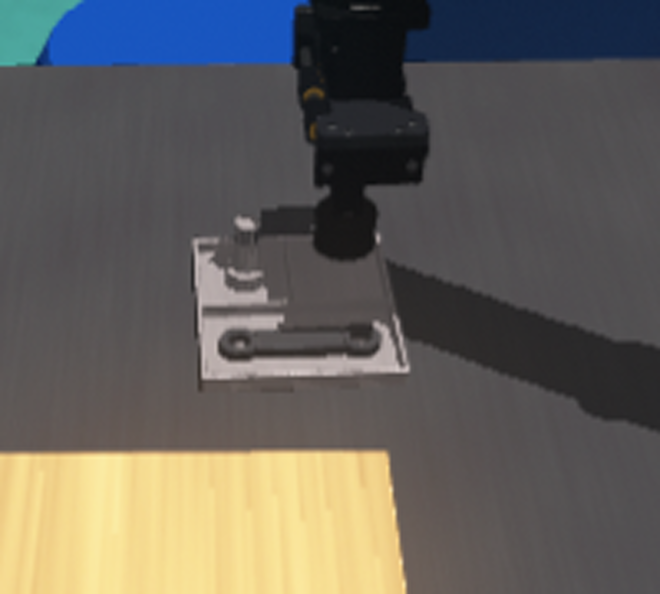

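The link and the bolt (245,265) stand in place; the large foot hangs upright above the right short compartment. Lowering it.

Request:
jog_arm:
  increments:
    - {"tx": 0,"ty": 0,"tz": 7,"wx": 0,"wy": 0,"wz": 0,"gripper": 0}
    - {"tx": 0,"ty": 0,"tz": 15,"wx": 0,"wy": 0,"wz": 0,"gripper": 0}
    - {"tx": 0,"ty": 0,"tz": 22,"wx": 0,"wy": 0,"wz": 0,"gripper": 0}
    - {"tx": 0,"ty": 0,"tz": 27,"wx": 0,"wy": 0,"wz": 0,"gripper": 0}
    - {"tx": 0,"ty": 0,"tz": 29,"wx": 0,"wy": 0,"wz": 0,"gripper": 0}

```text
time: 24.73
position: [0.4383, -0.3859, 0.0432]
tool_rot: [-3.14, -0.064, 0.001]
ft_force: [0.5, -0.5, -0.7]
grip_width: 0.102
grip_force: 30.0
```

Request:
jog_arm:
  increments:
    - {"tx": 0,"ty": 0,"tz": 1,"wx": 0,"wy": 0,"wz": 0,"gripper": 0}
    - {"tx": 0,"ty": 0,"tz": 3,"wx": 0,"wy": 0,"wz": 0,"gripper": 0}
    - {"tx": 0,"ty": 0,"tz": 5,"wx": 0,"wy": 0,"wz": 0,"gripper": 0}
    - {"tx": 0,"ty": 0,"tz": 6,"wx": 0,"wy": 0,"wz": 0,"gripper": 0}
    - {"tx": 0,"ty": 0,"tz": 6,"wx": 0,"wy": 0,"wz": 0,"gripper": 0}

```text
time: 25.15
position: [0.4387, -0.3866, 0.0383]
tool_rot: [3.14, 0.064, 0.001]
ft_force: [-0.2, -0.5, -0.4]
grip_width: 0.106
grip_force: 30.0
```

Request:
jog_arm:
  increments:
    - {"tx": 0,"ty": 0,"tz": 0,"wx": 0,"wy": 0,"wz": 0,"gripper": 0}
    - {"tx": 0,"ty": 0,"tz": 0,"wx": 0,"wy": 0,"wz": 0,"gripper": 0.35}
    - {"tx": 0,"ty": 0,"tz": 0,"wx": 0,"wy": 0,"wz": 0,"gripper": 0.35}
    - {"tx": 0,"ty": 0,"tz": 0,"wx": 0,"wy": 0,"wz": 0,"gripper": 0.35}
    - {"tx": 0,"ty": 0,"tz": 0,"wx": 0,"wy": 0,"wz": 0,"gripper": 0.35}

```text
time: 25.57
position: [0.4386, -0.3863, 0.0381]
tool_rot: [3.141, 0.064, 0.0]
ft_force: [0.6, 0.8, 0.7]
grip_width: 0.303
grip_force: 0.0
```

Request:
jog_arm:
  increments:
    - {"tx": 0,"ty": 0,"tz": -15,"wx": 0,"wy": 0,"wz": 0,"gripper": 0.35}
    - {"tx": 0,"ty": 0,"tz": -45,"wx": 0,"wy": 0,"wz": 0,"gripper": 0.35}
    - {"tx": 0,"ty": 0,"tz": -85,"wx": 0,"wy": 0,"wz": 0,"gripper": 0.35}
    - {"tx": 0,"ty": 0,"tz": -120,"wx": 0,"wy": 0,"wz": 0,"gripper": 0.35}
    - {"tx": 0,"ty": 30,"tz": -150,"wx": 0,"wy": 0,"wz": 0,"gripper": 0.35}

```text
time: 25.98
position: [0.4425, -0.4102, 0.1908]
tool_rot: [-3.139, -0.076, -0.004]
ft_force: [1.3, -0.1, 0.6]
grip_width: 0.353
grip_force: 0.0
```

Request:
jog_arm:
  increments:
    - {"tx": -10,"ty": 40,"tz": 0,"wx": 0,"wy": 0,"wz": 0,"gripper": 0.35}
    - {"tx": -20,"ty": 80,"tz": 0,"wx": 0,"wy": 0,"wz": 0,"gripper": 0.35}
    - {"tx": -30,"ty": 115,"tz": 0,"wx": 0,"wy": 0,"wz": 0,"gripper": 0.35}
    - {"tx": -35,"ty": 130,"tz": 0,"wx": 0,"wy": 0,"wz": 0,"gripper": 0.35}
    - {"tx": -35,"ty": 130,"tz": 0,"wx": 0,"wy": 0,"wz": 0,"gripper": 0.35}

```text
time: 26.4
position: [0.4059, -0.5524, 0.1865]
tool_rot: [3.139, 0.052, -0.004]
ft_force: [-1.6, 0.1, -0.8]
grip_width: 0.349
grip_force: 0.0
```

```bash
python3 - <<'E'
from h import *
for n in("side","top"):
    d=vision.get_image(n); cv2.imwrite(f"pics/{n}6.png",d["color"])
E
```

```text
(no output)
```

View pics/side6.png

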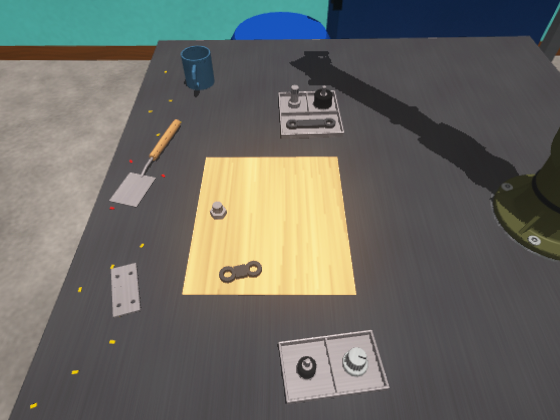

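View pics/top6.png

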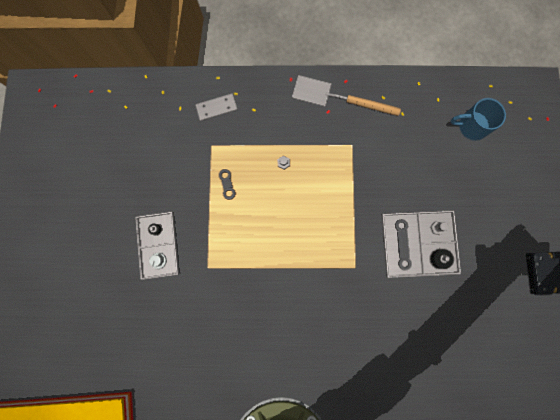

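Both pictures show all five parts upright or flat in their own compartments (press tray near 310,112 and oven tray near 332,363 in the side view). The short bolt and short link have not moved, and the arm is clear.

```bash
python3 -c "
from bench import ctrl
print(ctrl.close_job())"
```

```text
the job is handed in; nothing more can be done
None
```

I made up both kits and handed the job in at about 26 s on the robot's clock; the last pictures showed all five parts set down in their own compartments and the short link and short bolt unmoved, but the hand-in returned no verdict.

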